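Make up two optical mounting kits

ROBOT

A 6-joint arm with a two-finger parallel gripper is mounted at the origin on the work surface. World frame = base frame: x ahead of the robot, y to its left, z up, the work surface at z = 0. Lengths are in m, angles in degrees, forces in N, time in s.
With the tool pointing down it reaches from about 0.325 to 0.85 m from the base axis. Payload 15.5 kg.
Tool frame: the origin (TCP) lies at the very end of the fingers, on their centre line; the grasp point (between the pads) lies arm.grip_depth behind it (arm.grip_depth is the distance from the TCP to the grasp point, in m); z points along the fingers, y is the direction in which the jaws open and shut (so a half turn about z gives the same grasp; the last joint's range is limited). The gripper opens to 91 mm and grips with 3 to 60 N. Pads are 32 mm wide; open, the fingers measure 118 mm over their backs; the gripper's body (76 mm by 178 mm) begins 60 mm behind the grasp point.
Start: joints at [68.955, 28.281, 77.091, -0, 74.628, -5.472], TCP at [0.168, 0.602, 0.177] pointing down, gripper open.
Joint ranges: [-166.48, 166.48], [-47.26, 123.95], [12.59, 153.08], [-70.14, 250.14], [6.76, 159.57], [-176.63, 176.63]. Speed limits (degrees/s): [108.29, 108.29, 147.25, 172.46, 172.46, 172.46].

INTERFACE

Orientations are given as a 3x3 rotation matrix whose columns are the frame's x, y, z axes.
In Python, from rig import arm gives the robot as it stands. Calls block until the motion is done:
- arm.move_to(position, orientation): joint-space move of the TCP to a pose.
- arm.move_l(position, orientation=None, feed=0.15): straight line of the TCP; orientation=None keeps the orientation; feed is the mean speed in m/s.
- arm.move_joints(angles): joint-space move.
- arm.grip(opening): finger opening in m; the grip force is fixed at half the most; returns when the fingers have stopped.
- arm.sleep(seconds).
- arm.solve_ik(position, orientation): joint angles nearest the present ones, or None.
- arm.snapshot(name): name is "scene" or "top"; returns the picture (480x640x3 uint8, red, green, blue); there is no depth.
- arm.get_calibration(name): a dict with "intrinsics" (3x3 intrinsics, pixels), "cam_to_world" (4x4, takes a point from camera to world coordinates). Camera axes: x right, y down, z forward; pixel columns grow to the right and rows downward; lengths in m; the calibration is good to about 2 mm. A picture is of the moment at which its call begins. get_calibration takes no time and is no camera call.
A pose or a line that the arm cannot do raises arm.Unreachable and nothing moves.
- arm.sign_off(): hands the job in, once; it reports no verdict.
Readings, each from a call of its own:
- arm.current_t(): time.
- arm.current_joint_positions(): joint angles.
- arm.current_dq(): joint speeds.
- arm.current_tau(): joint torques, N m.
- arm.current_ee_pos(): TCP position.
- arm.current_tool_rot(): TCP orientation.
- arm.current_force(): force on the tool from outside, world axes, zero at the start.
- arm.current_torque(): the same for the moment, N m.
- arm.current_width(): finger opening in m.
Only numpy, scipy, OpenCV 4.12 (cv2) and the standard library are available. Lean on these libraries where they do the work, as an engineer would, in place of code of your own. Each camera call takes 0.05 s, during which the arm holds its last target. There are 200 camera calls.

TASK

Make up the two mounting kits from the stock on the bench. In the three-compartment tray, stand the tall post in the compartment next to the pull tab, the lens tube in the middle one and the V-block in the one farthest from the tab; in the two-compartment tray, stand the short post next to the pull tab and the angle bracket in the other compartment. Stand each part upright and flat on the compartment's floor, setting it down rather than dropping it, and leave the mirror mount, the flat collar and the jar where they are.

Things in the scene. Friction and masses are not known exactly. Their poses are not given: they have to be found in the camera images.
- tray3: Fixed white tray, THREE 66 x 66 mm compartments in a row along its x, centres at x = +70 mm (tab end), 0 and -70 mm, y = 0. 214 mm long without tab, 74 wide, 14 high; floor 4 mm thick, walls and dividers 4 mm thick, tops 14 mm above the bench. A low pull tab (22 mm long, 34 wide, 9 high) sticks out of the +x end. Origin: centre of the underside (tab not counted), at bench height.
- tray2: Fixed white tray made like the other, with TWO 66 x 66 mm compartments in a row along its x, centres at x = +35 mm (tab end) and -35 mm, y = 0. 144 mm long without tab, 74 wide, 14 high; floor and walls 4 mm thick. A low pull tab (22 mm long, 34 wide, 9 high) sticks out of the +x end. Origin: centre of the underside (tab not counted), at bench height.
- tall_post: Tall pedestal post, plain steel: round shaft 25 mm in diameter on a round foot 36 mm in diameter and 8 mm thick; 70 mm high in all, about 0.27 kg. Stands upright and must be set down upright; its z axis points up; origin at the centre of its underside.
- short_post: Short pedestal post, the same shaft (25 mm diameter) and foot (36 mm diameter, 8 mm thick) as the tall one but only 45 mm high in all, about 0.18 kg. Stands upright and must be set down upright; its z axis points up; origin at the centre of its underside.
- lens_tube: Lens tube: a black open tube, outside diameter 40 mm, bore 32 mm, 45 mm high, standing on end, about 0.06 kg. Stands upright and must be set down upright; its z axis points up; origin at the centre of its underside.
- v_block: V-block of dark steel: 50 mm long (its x), 36 mm wide (its y), 35 mm high, with a groove 20 mm wide and 13 mm deep along x in its top; the two long side faces are plain, full height. About 0.3 kg. Stands upright and must be set down upright; its z axis points up; origin at the centre of its underside.
- bracket: Aluminium angle bracket: base plate 40 mm (its x) by 44 mm (its y), 8 mm thick; at its +x edge a plate stands up, 10 mm thick (x from +10 to +20 mm), 44 mm wide along y, its top 60 mm above the underside. About 0.11 kg. Stands on its base plate and must be set down so; z axis up; origin at the centre of the base plate's underside.
- mirror_mount: Not for a kit, to be left alone: black square mirror mount, about 50 x 50 mm seen from the front, 44 mm deep, 50 mm high, with three steel screws at the back. Origin on the underside.
- collar: Not for a kit, to be left alone: flat steel collar lying down, outside diameter 56 mm, bore 26 mm, 14 mm high (much lower and broader than the lens tube). Origin at the centre of its underside.
- jar: Not for a kit, to be left alone: small closed amber jar, 48 mm in diameter, 66 mm high. Origin at the centre of its underside.
Not all that is in view belongs to the job. Leave any green look-alike of the lens_tube alone.

How it is judged (in metres and radians):
At the end, for the whole second after the job is handed in: All five parts rest released in their own compartments: origin within 22 mm of its centre along each tray axis, underside less than 8 mm above the bench, tilt under 0.1 rad. Mirror mount, collar and jar are within 30 mm of their start, tilt under 0.3 rad (x of tall_post in the frame of tray3 between 0.048 and 0.092 m and y of tall_post in the frame of tray3 between -0.022 and 0.022 m and z of tall_post in the frame of tray3 between 0 and 0.008 m and angle between each of tall_post, lens_tube, v_block, short_post, bracket's own z axis and vertical below 0.1 rad and linear speed of each of tall_post, lens_tube, v_block, short_post, bracket below 0.02 m/s and x of lens_tube in the frame of tray3 between -0.022 and 0.022 m and y of lens_tube in the frame of tray3 between -0.022 and 0.022 m and z of lens_tube in the frame of tray3 between 0 and 0.008 m and x of v_block in the frame of tray3 between -0.092 and -0.048 m and y of v_block in the frame of tray3 between -0.022 and 0.022 m and z of v_block in the frame of tray3 between 0 and 0.008 m and x of short_post in the frame of tray2 between 0.013 and 0.057 m and y of short_post in the frame of tray2 between -0.022 and 0.022 m and z of short_post in the frame of tray2 between 0 and 0.008 m and x of bracket in the frame of tray2 between -0.057 and -0.013 m and y of bracket in the frame of tray2 between -0.022 and 0.022 m and z of bracket in the frame of tray2 between 0 and 0.008 m and distance of each of mirror_mount, collar, jar from where it was at the start of the episode below 0.03 m and angle between each of mirror_mount, collar, jar's own z axis and vertical below 0.3 rad); the robot touches nothing.
It fails at once if the mirror mount, the collar or the jar is shifted by more than 30 mm or knocked over (distance of any of mirror_mount, collar, jar from where it was at the start of the episode above 0.03 m or angle between any of mirror_mount, collar, jar's own z axis and vertical above 0.5 rad).
It fails at once if a part is dropped: it falls freely, out of the fingers, faster than 0.7 m/s (a fall of about 25 mm) ((linear speed of tall_post above 0.7 m/s and contact force between the fingers and tall_post below 0.05 N) or (linear speed of lens_tube above 0.7 m/s and contact force between the fingers and lens_tube below 0.05 N) or (linear speed of v_block above 0.7 m/s and contact force between the fingers and v_block below 0.05 N) or (linear speed of short_post above 0.7 m/s and contact force between the fingers and short_post below 0.05 N) or (linear speed of bracket above 0.7 m/s and contact force between the fingers and bracket below 0.05 N)).
It also fails if it takes over 120 s, if anything falls off the work surface, if the arm or the gripper's body presses on something with over 40 N, if the wrist force passes 120 N, or if a joint passes its speed limit or range.

## Working session

There is one attempt and no reset: what is moved stays moved. The work goes in short steps, each a Python script; the robot and the scene stay as the last script left them, time stands still between calls to the robot, and variables do not carry over. Pictures are saved under pics/ and viewed, about 12 in all and at most 16, crops included, and the job is handed in when it is done.

```bash
mkdir -p pics; ls; python3 - <<'E'
from rig import arm
import cv2
for n in("scene","top"):
    cv2.imwrite(f"pics/{n}0.png",arm.snapshot(n)[:,:,::-1]); c=arm.get_calibration(n); print(n,c["intrinsics"],c["cam_to_world"])
print(arm.grip_depth,arm.current_t(),arm.current_tool_rot(),arm.current_width())
E
```

```text
pics
scene [[504.82621356   0.         320.71354425]
 [  0.         504.82621356 248.93676983]
 [  0.           0.           1.        ]] [[-0.34305698  0.55494716 -0.7578559   1.18902012]
 [ 0.9390145   0.18222056 -0.29162892  0.27751861]
 [-0.02374172 -0.81168302 -0.58361546  0.57270842]
 [ 0.          0.          0.          1.        ]]
top [[449.39167497   0.         326.21965711]
 [  0.         449.39167497 239.94111479]
 [  0.           0.           1.        ]] [[-0.01101187 -0.98801685  0.15395273  0.33418036]
 [-0.99985637  0.00889596 -0.01442604  0.0179834 ]
 [ 0.01288362 -0.15408947 -0.9879729   1.02488111]
 [ 0.          0.          0.          1.        ]]
0.0188 0.1 [[-9.63283572e-01  2.68485719e-01 -4.21950423e-04]
 [ 2.68486022e-01  9.63283012e-01 -1.04681337e-03]
 [ 1.25403234e-04 -1.12166591e-03 -9.99999363e-01]] 0.09105228394254158
```

View pics/top0.png

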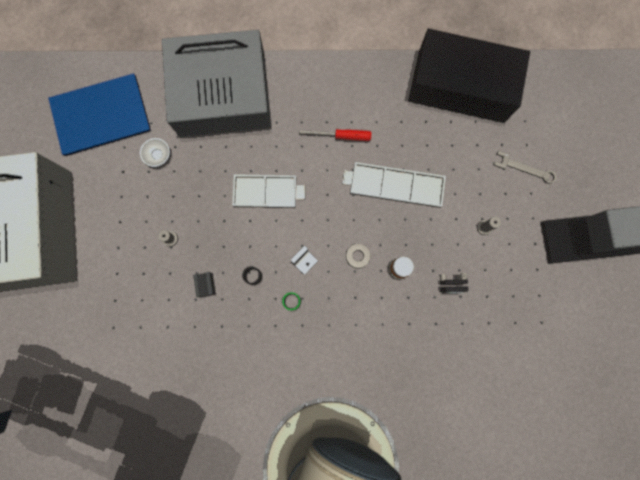

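View pics/scene0.png

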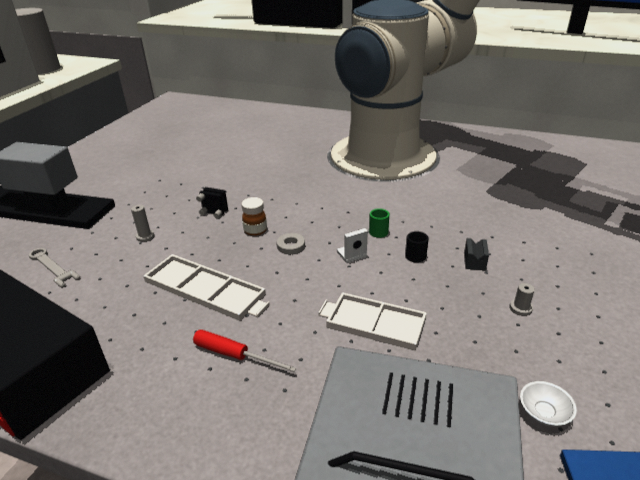

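The top view shows tray2 at (265,191) with its tab to the right, and tray3 at (398,185) with its tab to the left. The short post is at (168,238), V-block (204,285), tube (252,275), bracket (304,261), collar (358,256), jar (402,267), mirror mount (453,284) and tall post (488,226). The green tube at (291,301) is a decoy. Next I'll enlarge both halves.

```bash
python3 - <<'E'
import cv2
t=cv2.imread("pics/top0.png")
cv2.imwrite("pics/cL.png",cv2.resize(t[165:315,145:345],None,fx=4,fy=4,interpolation=cv2.INTER_CUBIC))
cv2.imwrite("pics/cR.png",cv2.resize(t[150:300,335:510],None,fx=4,fy=4,interpolation=cv2.INTER_CUBIC))
E
```

```text
(no output)
```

View pics/cL.png

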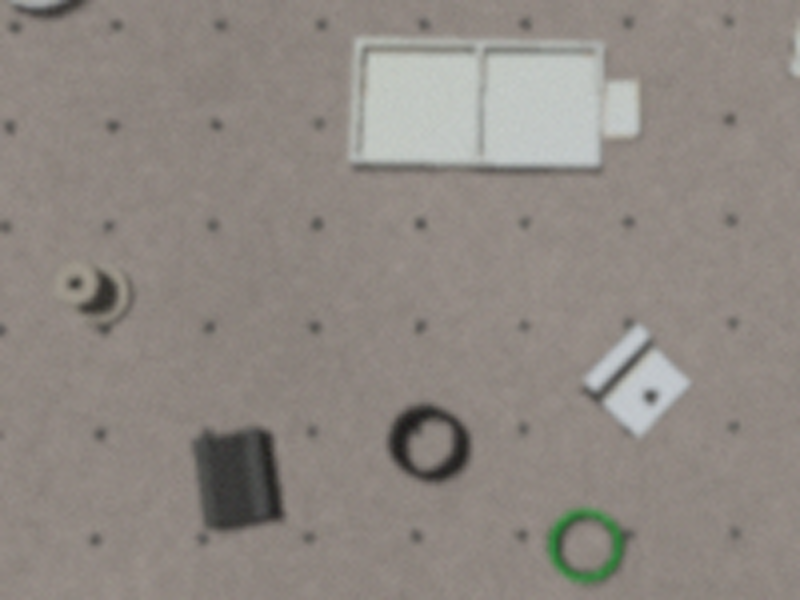

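View pics/cR.png

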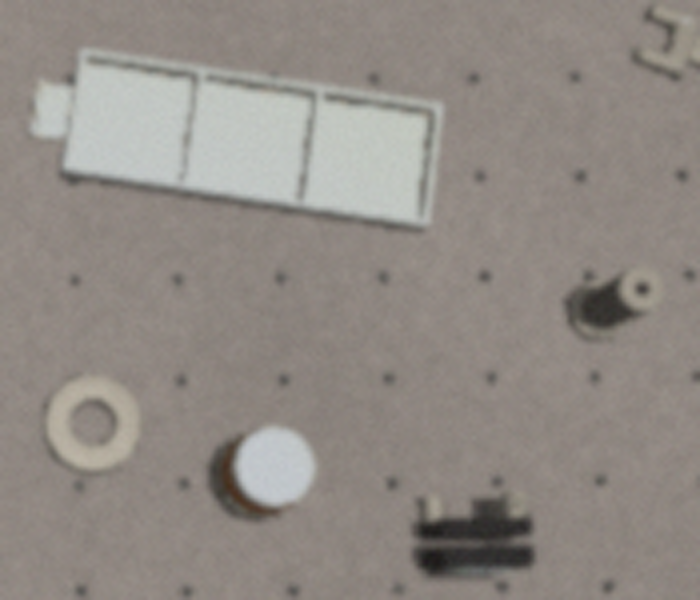

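```bash
cat > est.py <<'E'
import numpy as np, cv2, json
from rig import arm
C={n:arm.get_calibration(n) for n in("scene","top")}
def w(p,z,off,s=4,cam="top"):
    u=np.array([off[0]+(p[0]+.5)/s-.5,off[1]+(p[1]+.5)/s-.5,1.]);K,T=C[cam]["intrinsics"],C[cam]["cam_to_world"]
    d=T[:3,:3]@np.linalg.solve(K,u);o=T[:3,3];return (o+d*(z-o[2])/d[2])[:2]
def proj(P,cam="scene"):
    K,T=C[cam]["intrinsics"],C[cam]["cam_to_world"];q=K@(T[:3,:3].T@(np.array(P)-T[:3,3]));return q[:2]/q[2]
L,R=(145,165),(335,150)
def tray(c,off,tableft):
    P=np.array([w(p,.014,off) for p in c]);a=(P[1]+P[2]-P[0]-P[3])/2;b=(P[0]+P[1]-P[2]-P[3])/2
    print("tray size",np.hypot(*a),np.hypot(*b)); a=-a if tableft else a
    return [*P.mean(0),np.arctan2(a[1],a[0])]
E={}
E["tray2"]=tray([(355,38),(604,44),(602,166),(349,164)],L,False)
E["tray3"]=tray([(80,49),(442,102),(428,226),(63,173)],R,True)
E["short_post"]=[*w((76,284),.045,L),0]; E["tall_post"]=[*w((643,289),.07,R),0]; E["lens_tube"]=[*w((427,441),.045,L),0]
c=w((234,478),.035,L);a=w((201,482.5),.035,L);d=w((195,437),.035,L)-w((207,528),.035,L);print("vlen",np.hypot(*d))
E["v_block"]=[*c,np.arctan2(d[1],d[0])]
f=w((611,352.5),.06,L);b=w((666,409.5),.008,L);e=w((640,323),.06,L)-w((582,382),.06,L);print("br",np.hypot(*(f-b)),np.hypot(*e))
n=np.array([e[1],-e[0]]);n*=np.sign(n@(f-b));E["bracket"]=[*(f+b)/2,np.arctan2(n[1],n[0])]
for k,v in E.items(): print(k,np.round(v[:2],4),round(np.degrees(v[2]),1),"r",round(np.hypot(*v[:2]),3))
json.dump({k:list(map(float,v)) for k,v in E.items()},open("est.json","w"))
def overlay(fn,im,cam="scene"):
    S=3;im=cv2.resize(im,None,fx=S,fy=S,interpolation=cv2.INTER_CUBIC)
    def pl(e,pts,z):
        c,s=np.cos(e[2]),np.sin(e[2]);q=[((proj([e[0]+c*x-s*y,e[1]+s*x+c*y,z],cam)+.5)*S-.5) for x,y in pts];cv2.polylines(im,[np.int32(np.round(q))],True,(0,0,255),1)
    ci=lambda r:[(r*np.cos(t),r*np.sin(t)) for t in np.linspace(0,6.28,40)]
    bx=lambda x0,x1,y:[(x0,-y),(x1,-y),(x1,y),(x0,y)]
    pl(E["tray3"],bx(-.107,.107,.037),.014);pl(E["tray2"],bx(-.072,.072,.037),.014)
    for k,h in(("tall_post",.07),("short_post",.045)): pl(E[k],ci(.0125),h);pl(E[k],ci(.018),.004)
    pl(E["lens_tube"],ci(.02),.045);pl(E["lens_tube"],ci(.02),0);pl(E["v_block"],bx(-.025,.025,.018),.035)
    pl(E["bracket"],bx(-.02,.02,.022),.008);pl(E["bracket"],bx(.01,.02,.022),.06)
    return im
if __name__=="__main__":
    o=overlay("",cv2.imread("pics/scene0.png"))
    cv2.imwrite("pics/ovA.png",o[540:1050,330:960]);cv2.imwrite("pics/ovB.png",o[630:1080,930:1680])
E
python3 est.py
```

```text
tray size 0.14491220302572155 0.07382955034133054
tray size 0.21340696150215097 0.0752813864348684
vlen 0.05033471606588261
br 0.03874174626943771 0.044686580274140915
tray2 [0.6092 0.1458] -91.4 r 0.626
tray3 [ 0.6222 -0.165 ] 81.0 r 0.644
short_post [0.4997 0.3613] 0.0 r 0.617
tall_post [ 0.5194 -0.3643] 0.0 r 0.634
lens_tube [0.4114 0.1674] 0.0 r 0.444
v_block [0.393 0.274] 9.4 r 0.479
bracket [0.444  0.0523] 45.4 r 0.447
```

View pics/ovA.png

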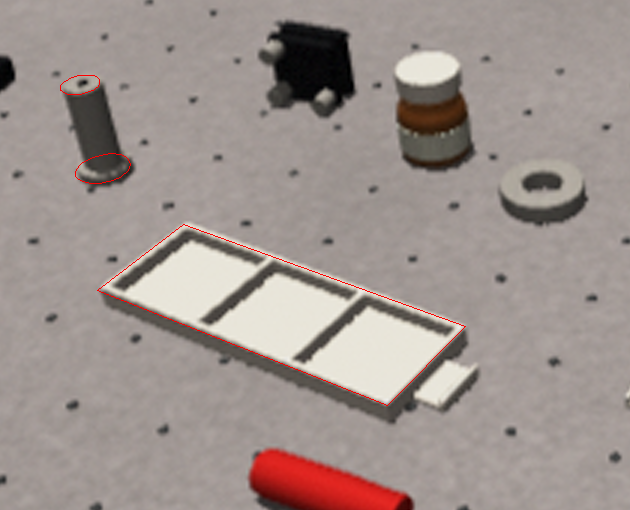

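View pics/ovB.png

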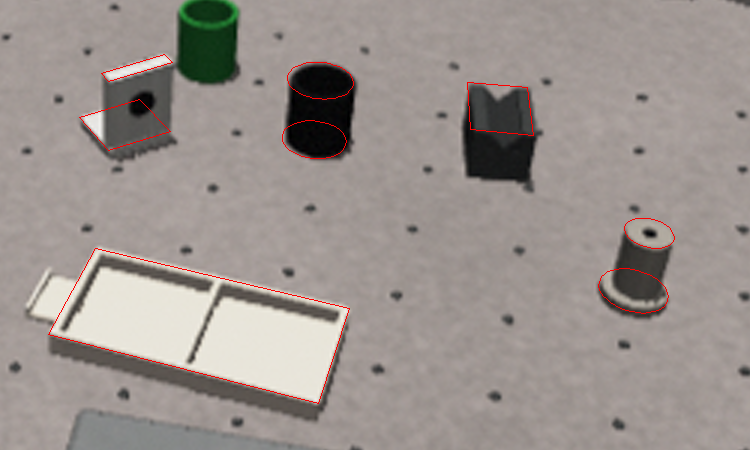

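The estimates agree with the known sizes, and the scene overlay matches to about 1 px (~2 mm). I'll do the short post first.

```bash
cat > job.py <<'E'
import numpy as np, json
from rig import arm
E=json.load(open("est.json")); H=.2
def rot(phi): c,s=np.cos(phi),np.sin(phi); return np.array([[-s,c,0],[c,s,0],[0,0,-1.]])
def comp(t,x): e=E[t];return np.array(e[:2])+x*np.array([np.cos(e[2]),np.sin(e[2])])
J3=E["tray3"][2]-np.pi/2; J2=E["tray2"][2]+np.pi/2   # jaw directions, along tray y
# name: compartment, pick jaw angle, place jaw angle, grip offset along jaw, TCP height, open, release
P={"short_post":(comp("tray2",.035),J2,J2,0,.015,.060,.045),
   "bracket":(comp("tray2",-.035),E["bracket"][2],J2,.015,.030,.042,.030),
   "lens_tube":(comp("tray3",0),J3,J3,0,.015,.068,.056),
   "v_block":(comp("tray3",-.07),E["v_block"][2]-np.pi/2,J3,0,.013,.062,.050),
   "tall_post":(comp("tray3",.07),J3,J3,0,.034,.060,.045)}
def go(n):
    c,p1,p2,o,h,w,r=P[n]; u=lambda p:o*np.array([np.cos(p),np.sin(p)])
    a=np.array(E[n][:2])+u(p1); b=c+u(p2)
    at=lambda q,z:np.array([*q,z])
    arm.move_l(at(a,H),rot(p1),feed=.25); arm.grip(w)
    arm.move_l(at(a,h),feed=.12); arm.grip(0); g=arm.current_width()
    arm.move_l(at(a,H),feed=.15); g2=arm.current_width()
    arm.move_l(at(b,H),rot(p2),feed=.2)
    arm.move_l(at(b,h+.02),feed=.12); arm.move_l(at(b,h+.0045),feed=.03); f=arm.current_force()
    arm.grip(r); arm.sleep(.2); arm.move_l(at(b,H),feed=.15)
    print(n,"width",round(g,4),round(g2,4),"force",np.round(f,1),"t",round(arm.current_t(),1))
E
python3 - <<'E'
from job import *
import cv2
go("short_post")
cv2.imwrite("pics/s1.png",cv2.resize(arm.snapshot("scene")[170:350,280:580,::-1],None,fx=2.6,fy=2.6,interpolation=cv2.INTER_CUBIC))
E
```

```text
short_post width 0.0003 0.0004 force [ 0.4  0.1 -0.1] t 12.7
```

View pics/s1.png

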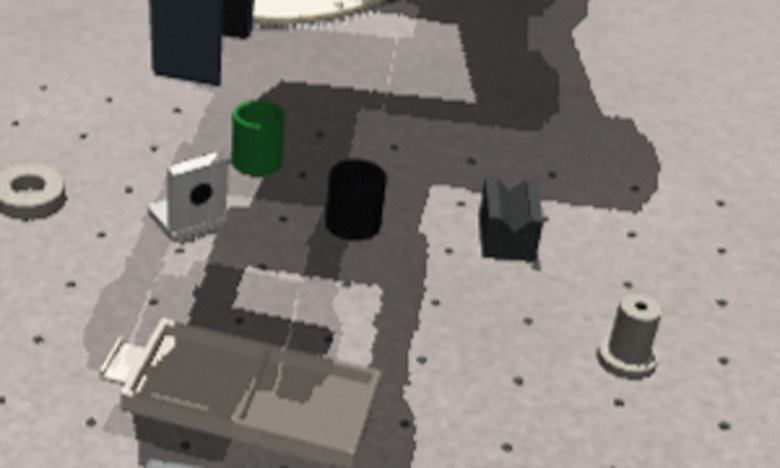

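The gripper closed on nothing and the short post is still standing, crop (630,335). I'll find out why before going on.

```bash
python3 - <<'E'
from job import *
import cv2
a=E["short_post"][:2]; p=P["short_post"][1]
print(arm.current_ee_pos(),P["short_post"][0])
arm.move_l([*a,.2],rot(p),feed=.25); arm.grip(.06); print(a,arm.current_ee_pos(),arm.current_width())
arm.move_l([*a,.09],feed=.12); print(arm.current_ee_pos(),arm.current_force()); print(np.round(arm.current_tool_rot(),3))
cv2.imwrite("pics/s2.png",cv2.resize(arm.snapshot("scene")[170:350,400:620,::-1],None,fx=3,fy=3))
cv2.imwrite("pics/t2.png",cv2.resize(arm.snapshot("top")[130:330,90:330,::-1],None,fx=3,fy=3))
E
```

```text
[0.60783486 0.11070162 0.19906832] [0.60835459 0.11078209]
[0.4997022692995209, 0.36128096578734453] [0.4998421  0.36105899 0.20001797] 0.06011296356890301
[0.50013681 0.36155671 0.0907067 ] [ 1.11908359 -0.61029375  0.36220065]
[[ 0.024  1.     0.001]
 [ 1.    -0.024  0.001]
 [ 0.001  0.001 -1.   ]]
```

View pics/s2.png

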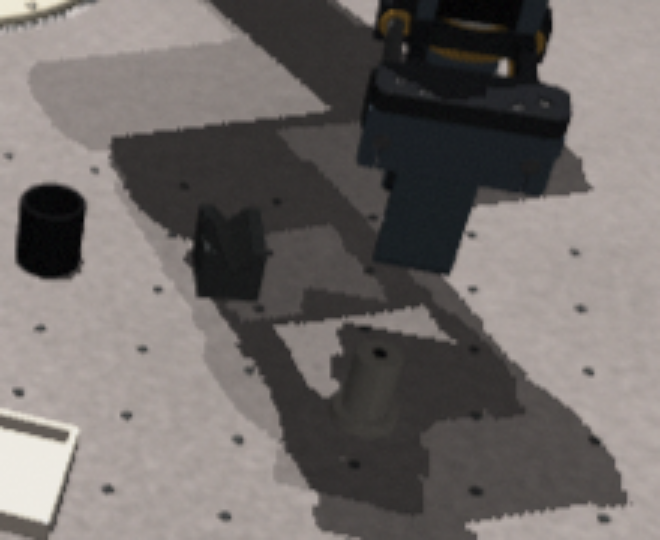

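The gripper sits clearly behind the post: finger tip at crop (410,268), post top at (375,352). I'll compare with the projected TCP and look at the top view.

```bash
python3 - <<'E'
import est,numpy as np
for cam,o in(("scene",(400,170)),("top",(90,130))):
    for dx in(-.0435,-.03,0,.03,.0435):
        print(cam,dx,np.round((est.proj([.5001+dx,.3616,.0907],cam)-o)*3+1))
E
```

```text
tray size 0.14491220302572155 0.07382955034133054
tray size 0.21340696150215097 0.0752813864348684
vlen 0.05033471606588261
br 0.03874174626943771 0.044686580274140915
tray2 [0.6092 0.1458] -91.4 r 0.626
tray3 [ 0.6222 -0.165 ] 81.0 r 0.644
short_post [0.4997 0.3613] 0.0 r 0.617
tall_post [ 0.5194 -0.3643] 0.0 r 0.634
lens_tube [0.4114 0.1674] 0.0 r 0.444
v_block [0.393 0.274] 9.4 r 0.479
bracket [0.444  0.0523] 45.4 r 0.447
scene -0.0435 [400. 238.]
scene -0.03 [400. 252.]
scene 0 [398. 285.]
scene 0.03 [397. 320.]
scene 0.0435 [396. 336.]
top -0.0435 [196. 368.]
top -0.03 [197. 349.]
top 0 [199. 307.]
top 0.03 [201. 265.]
top 0.0435 [202. 246.]
```

View pics/t2.png

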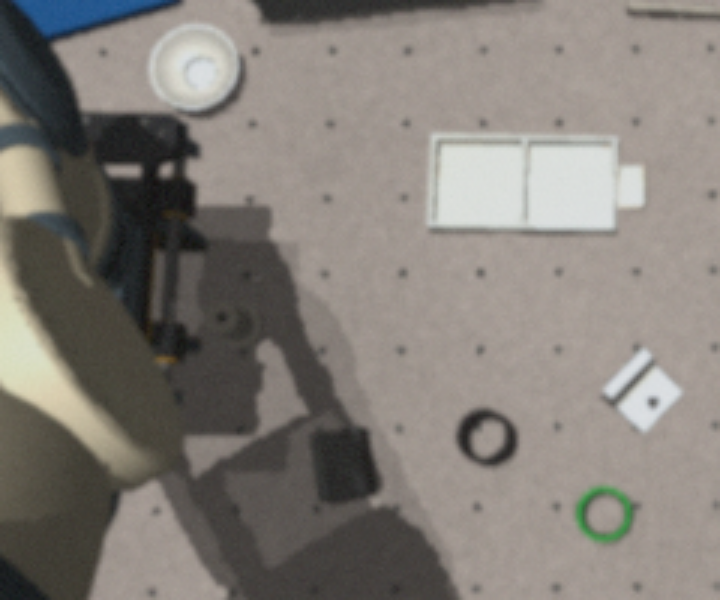

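```bash
python3 - <<'E' | tail -8
import est,numpy as np
T=est.C["scene"]["cam_to_world"];K=est.C["scene"]["intrinsics"]
for p in((375,262),(410,267),(445,272)):
    u=np.array([400+(p[0]-1)/3,170+(p[1]-1)/3,1]);d=T[:3,:3]@np.linalg.solve(K,u);o=T[:3,3]
    for X in(.53,.5436): print(p,X,np.round(o+d*(X-o[0])/d[0],4))
from rig import arm
print(arm.current_joint_positions(),arm.current_ee_pos())
E
```

```text
(375, 262) 0.53 [0.53   0.3448 0.1226]
(375, 262) 0.5436 [0.5436 0.3434 0.1319]
(410, 267) 0.53 [0.53   0.3608 0.1233]
(410, 267) 0.5436 [0.5436 0.3591 0.1326]
(445, 272) 0.53 [0.53   0.3766 0.124 ]
(445, 272) 0.5436 [0.5436 0.3745 0.1333]
[3.03205733e+01 3.27893572e+01 8.38896378e+01 3.71054410e-04
 6.32397940e+01 3.16990929e+01] [0.50017413 0.36156602 0.09080837]
```

The fingertip sits about 42 mm above the reported TCP, while x and y agree. That explains closing over the 45 mm post. I'll confirm it with a guarded touch on clear bench.

```bash
python3 - <<'E'
from job import *
arm.move_l([.5,.3616,.12],feed=.2);arm.grip(0)
arm.move_l([.5,.25,.12],feed=.25);arm.move_l([.5,.25,.012],feed=.12);arm.sleep(.2)
f0=arm.current_force()[2];z=.012
while z>-.06:
    z-=.002;arm.move_l([.5,.25,z],feed=.03);f=arm.current_force()[2]-f0
    if abs(f)>3: break
print(z,f,arm.current_ee_pos(),arm.current_t())
arm.move_l([.5,.25,.1],feed=.2)
E
```

```text
-0.03800000000000002 29.920331581190084 [ 0.50015221  0.25004006 -0.03669009] 24.9417
```

Contact came at a reported z of about -0.0365, so the real tip is 36.5 mm above the reported one. I'll apply that correction and retry.

```bash
sed -i 's/H=.2$/H=.2; DZ=-.0365/; s/at=lambda q,z:np.array(\[\*q,z\])/at=lambda q,z:np.array([*q,z+DZ])/' job.py; python3 - <<'E'
from job import *
import cv2
go("short_post")
cv2.imwrite("pics/s3.png",cv2.resize(arm.snapshot("scene")[170:350,280:580,::-1],None,fx=2.6,fy=2.6,interpolation=cv2.INTER_CUBIC))
E
```

```text
short_post width 0.0243 0.0245 force [-0.1  0.4 -1.5] t 36.9
```

View pics/s3.png

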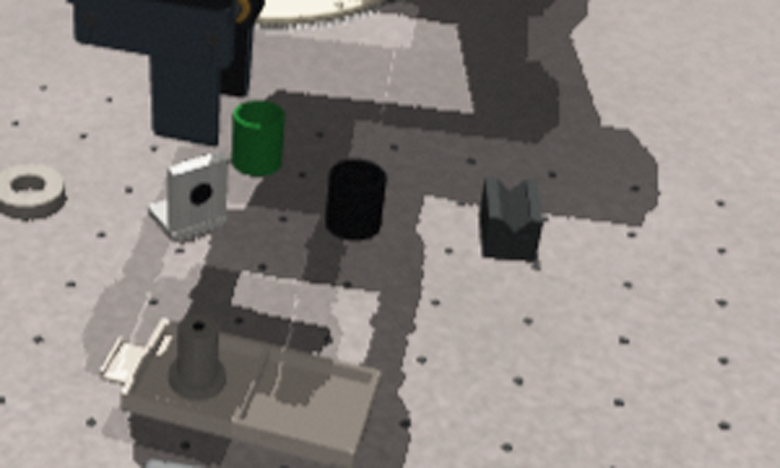

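The short post stands centred in the tab compartment of tray2, crop (197,380). Next is the rest, with a width check after each grasp.

```bash
sed -i 's/    arm.move_l(at(a,H),feed=.15); g2/    assert abs(g-dict(short_post=.025,tall_post=.025,lens_tube=.04,v_block=.036,bracket=.01)[n])<.003,g\n&/' job.py; python3 - <<'E'
from job import *
import cv2
go("bracket");go("lens_tube")
cv2.imwrite("pics/s4.png",cv2.resize(arm.snapshot("scene")[170:360,130:450,::-1],None,fx=2.5,fy=2.5,interpolation=cv2.INTER_CUBIC))
E
```

```text
bracket width 0.0099 0.0099 force [ 0.4  0.3 -0.5] t 46.9
lens_tube width 0.0386 0.039 force [ 0.6  0.8 -0.2] t 58.6
```

View pics/s4.png

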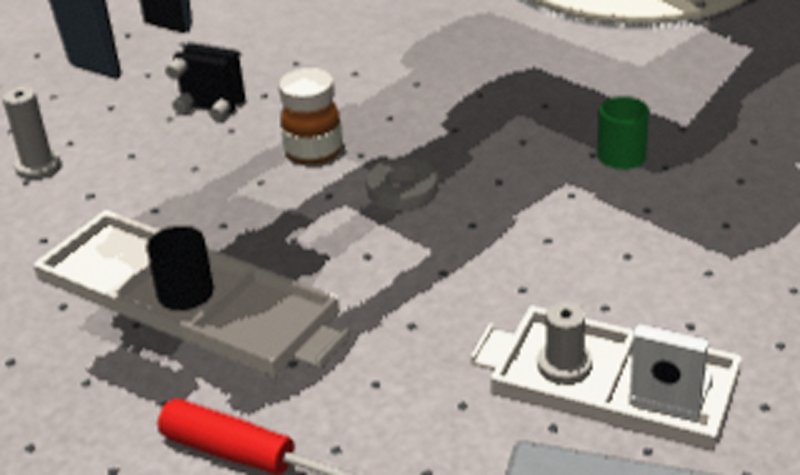

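The short post and bracket are both seated in tray2, at (565,360) and (665,375). The tube stands in tray3's middle compartment, bottom at (185,290). The V-block and tall post remain.

```bash
python3 - <<'E'
from job import *
import cv2
go("v_block");go("tall_post")
arm.move_l([.5,.15,.3],feed=.25); a=arm.current_joint_positions(); a[0]=85; arm.move_joints(a)
print(arm.current_t())
cv2.imwrite("pics/topF.png",arm.snapshot("top")[:,:,::-1]);cv2.imwrite("pics/sceneF.png",arm.snapshot("scene")[:,:,::-1])
t=cv2.imread("pics/topF.png");cv2.imwrite("pics/f1.png",cv2.resize(t[155:305,225:460],None,fx=3.4,fy=3.4,interpolation=cv2.INTER_CUBIC))
s=cv2.imread("pics/sceneF.png");cv2.imwrite("pics/f2.png",cv2.resize(s[170:360,130:450],None,fx=2.5,fy=2.5,interpolation=cv2.INTER_CUBIC))
E
```

```text
v_block width 0.0357 0.0359 force [ 0.7 -0.2 -2.6] t 71.8
tall_post width 0.0243 0.0244 force [ 0.2  0.5 -3.4] t 82.0
85.675
```

View pics/f1.png

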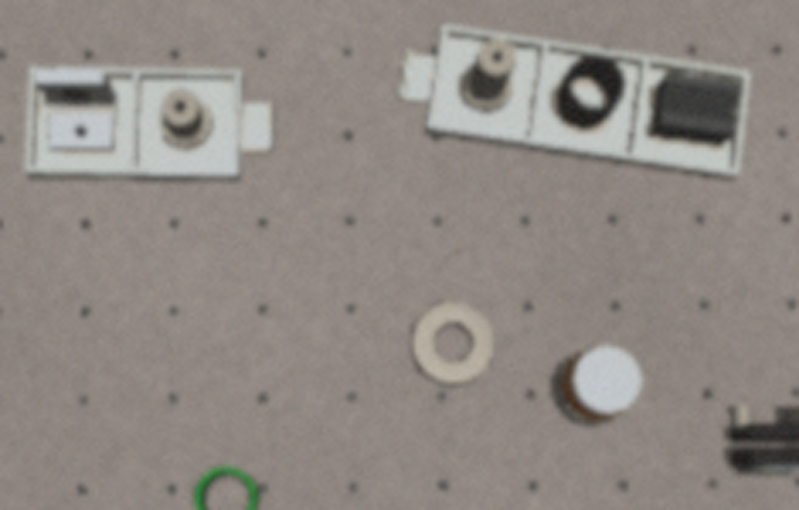

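View pics/f2.png

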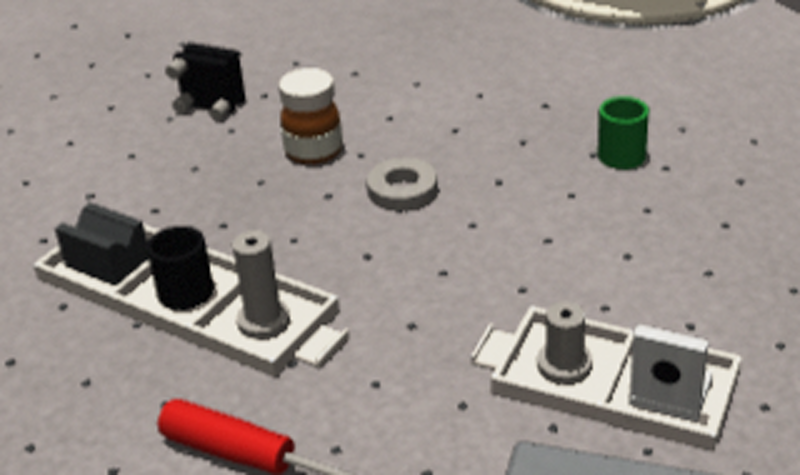

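All five parts look upright inside their compartments and the bystanders haven't moved. As a last check I'll overlay the expected outlines on the final scene view.

```bash
python3 - <<'E' >/dev/null
import est,cv2,numpy as np
from job import P,J2,J3
S=5
for cam,fn,box in(("scene","sceneF",(140,300,245,320)),("top","topF",(345,375,155,210))):
    im=cv2.resize(cv2.imread(f"pics/{fn}.png"),None,fx=S,fy=S,interpolation=cv2.INTER_CUBIC)
    def pl(c,th,pts,z):
        a,b=np.cos(th),np.sin(th);q=[(est.proj([c[0]+a*x-b*y,c[1]+b*x+a*y,z],cam)+.5)*S-.5 for x,y in pts];cv2.polylines(im,[np.int32(q)],True,(0,0,255),1)
    ci=lambda r:[(r*np.cos(t),r*np.sin(t)) for t in np.linspace(0,6.28,40)]
    bx=lambda x0,x1,y:[(x0,-y),(x1,-y),(x1,y),(x0,y)]
    pl(P["v_block"][0],J3+np.pi/2,bx(-.025,.025,.018),.039);pl(P["lens_tube"][0],0,ci(.02),.049)
    pl(P["tall_post"][0],0,ci(.0125),.074);pl(P["short_post"][0],0,ci(.0125),.049);pl(P["bracket"][0],J2,bx(.01,.02,.022),.064)
    if cam=="scene": A=im[240*S:322*S,140*S:300*S]
    else: B=im[155*S:210*S,225*S:455*S]
B=cv2.resize(B,(800,191))
cv2.imwrite("pics/ovF.png",np.vstack([A[:400,:800],B]))
E
```

```text
(no output)
```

View pics/ovF.png

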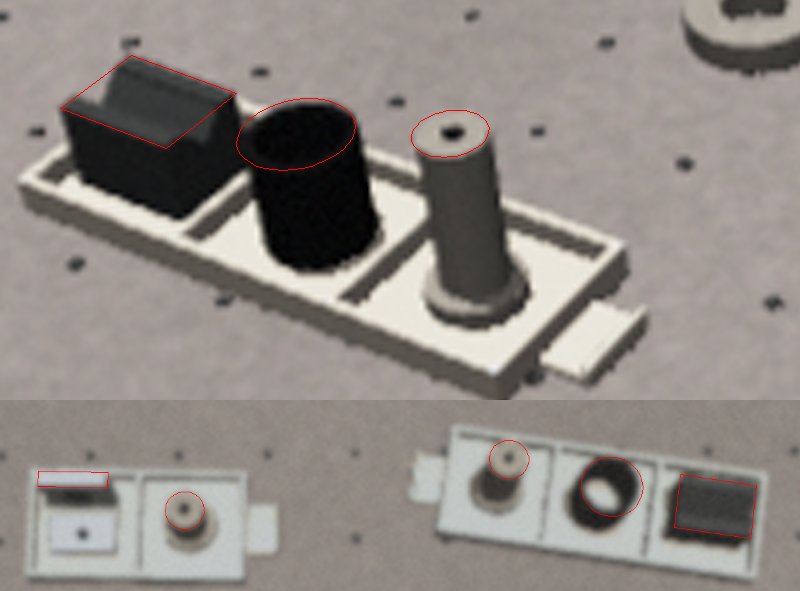

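The tops lie on the expected outlines in both views, to within 2–3 mm in position and height, so the parts are seated. Handing in.

```bash
python3 -c "
from rig import arm
print(arm.current_t(),arm.current_ee_pos(),arm.sign_off())"
```

```text
the job is handed in; nothing more can be done
85.775 [-0.01340517  0.5216945   0.29939532] None
```

Both kits are made up and the job was handed in at 85.8 s of the 120 s allowed; sign-off gives no verdict.
- **Tray3:** from the tab, it holds the tall post, the lens tube and the V-block.
- **Tray2:** the short post is next to the tab, with the angle bracket in the other compartment.

**What went wrong:** the first grasp closed on nothing. The picture and a guarded touch on the bench showed the real fingertips about 36.5 mm above the reported TCP. The picture alone had suggested about 42 mm; I used the touch value. With that correction all five grasps held at the expected widths. The touch pressed on the bench with about 30 N, under the limits.

**Last checks:** in the final top view the tops of all five parts lie within about 2–3 mm of their target outlines, and the scene view agrees for the three parts in tray3. I saw no visible tilt. The collar, jar and mirror mount looked unmoved, though I judged that by eye and did not measure it.

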